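# Wedge the rocking tube warmer

## Robot

A 6-joint arm with a two-finger parallel gripper is mounted at the origin on a cart in front of the work surface, level with it; the furniture and walls round the work are solid. World frame = base frame: x ahead of the robot, y to its left, z up, the work surface at z = 0. Lengths are in m, angles in rad, forces in N, time in s.
With the tool pointing down it reaches from about 0.3 to 0.775 m from the base axis. Payload 14.6 kg.
Tool frame: the origin (TCP) lies on the centre line of the jaws, within the pads' length; the fingertips stand 22 mm ahead of it and the grasp point (between the pads) lies 3 mm ahead of it (finger_overhang is the distance from the TCP to the fingertips, in m); z points along the fingers, y is the direction in which the jaws open and shut (so a half turn about z gives the same grasp; the last joint's range is limited). The gripper opens to 85 mm and grips with 20 to 120 N. Pads are 22 mm wide; open, the fingers measure 114 mm over their backs; the gripper's body (76 mm by 85 mm) begins 54 mm behind the grasp point. The pads swing forward as they close: fully open they stand 13 mm farther back than shut.
Start: joints at [1.267, 0.3, 1.521, -0, 1.321, -0.067], TCP at [0.129, 0.535, 0.253] pointing down, gripper open.
Joint ranges: [-3.03, 3.03], [-0.79, 2.21], [0.23, 2.52], [-1.04, 4.18], [0, 3.07], [-2.55, 2.55]. Speed limits (rad/s): [2.22, 2.22, 2.57, 3.14, 3.14, 3.14].

## Interface

Orientations are given as a rotation vector (axis times angle).
In Python, from workcell import state, snapshot, job_done, finger_overhang gives the robot as it stands.
- The arm moves only by the shell command python3 -m pendant 'ROWS' [FORCE]. ROWS is JSON, a list of rows, each a list of 3 entries, a list of its own where there are three numbers: the finger opening in cm, from 0 to 8.54, then the shift along the world's x, y, z in cm, then the turn about the world's z in degrees. In form: [[fingers, [dx, dy, dz], twist], ...]. A call has 1 to 20 rows; each row shifts and turns the commanded pose from where the row before left it; what a row does not reach is not made up. A row lasts 1/8 s, in which the tool goes at most 62.5 mm and 10.7 degrees, less where a joint would pass 70% of its speed; a pose out of reach is approached as far as the arm can. A call is refused whole if a number of a shift passes 6.25 or a number of a turn 10.7, either way. A call with a gripper value outside its range is refused whole. The fingers move at their own pace and stop on an object; FORCE is the grip in N (left out, the last holds). Time passes only in rows, so rows that do not move let the fingers close. It gives the time, the measured TCP pose, the force and the opening at its end, in the units of the state.
- state(): the state, without advancing time (a new reading comes with each control period).
- snapshot(name): name is "side" or "top" or "wrist"; returns a dict with "color" (420x560x3 uint8, red, green, blue), "K" (3x3 intrinsics, pixels), "world_from_camera" (4x4, takes a point from camera to world coordinates); the wrist camera has in their place "hand_eye" (4x4, takes a point from camera to tool coordinates, whose origin is the TCP and whose axes are the flange's). Camera axes: x right, y down, z forward; pixel columns grow to the right and rows downward; lengths in m; the calibration is good to about 2 mm. A picture is of the moment at which its call begins: read the wrist's pose just before it. There is no depth.
- job_done(): hands the job in, once; it reports no verdict.
The state is a dict: "clock": time; "qpos": joint angles; "dq": joint speeds; "effort": joint torques, N m; "tcp_pos": TCP position; "ee_rot": TCP orientation; "contact_force": force on the tool from outside, world axes, zero at the start; "ft_torque": the same for the moment, N m; "finger_gap": opening from 0.0 (shut) to 1.0 (fully open).
Only numpy, scipy, OpenCV 4.12 (cv2) and the standard library are available. Lean on these libraries where they do the work, as an engineer would, in place of code of your own. Each camera call takes 0.05 s, during which the arm holds its last target.

## Task

The white tube warmer rocks because its front left foot (nearest the robot, on the robot's left) does not reach the table. Without gripping or lifting anything, slide the dark rubber wedge along the table, thin edge first, under that foot until it is just snug: the warmer must no longer rock and must not be jacked up or shoved away. Test it by pressing down firmly (about 15 N) with the fingertips on the warmer's top over that foot, and finish while still pressing there, with the warmer level; leave the other things standing where they are.

Things in the scene. Friction and masses are not known exactly. Their poses are not given: they have to be found in the camera images.
- warmer: white tube warmer, 150 (x) x 170 (y) x 64 mm high, 2.6 kg, loose, with wells and a small display on top. Four rubber feet, 20 mm diameter, 14 mm high, 55 mm in x and 60 mm in y from the middle. Origin: middle of the footprint, on the plane of the good soles; x from front to back (away from the robot), y to its left, z up. At rest it stands level on three feet
- warmer_foot (a point): under the middle of the worn front left foot, at the height of the good soles (the table); 20 mm behind the front face, 25 mm in from the left side. The worn sole hangs 3.5 to 7 mm above the table (differs, not told)
- warmer_corner (a point): point on the warmer's flat plain top straight above the worn foot, 64 mm above the soles: press here. Without the wedge, 4 to 6 N here tips the warmer onto the worn foot; released, it comes back
- wedge: dark rubber wedge, 92 (x) x 50 (y) mm, 0.12 kg, loose, flat on the table in front of the warmer. Origin: middle of its underside; +x towards its thin edge. Ramp from 1.5 mm at the thin edge (x = +46) to 12.5 mm at x = -32 mm (1 in 7), then to x = -46 an upright heel 24 mm high, full width, to push on. Slides with about 1 N; under the foot a few N more
- wedge_heel (a point): middle of the heel's upright back face, 12 mm above the table
- wedge_tip (a point): middle of the thin edge, at the table
- iodine_bottle: brown bottle, 42 mm diameter, 88 mm high, bystander in front of the warmer's right side; origin at its foot
- tip_carton: small white and green carton, 46 x 85 x 60 mm high, bystander at the warmer's left; origin under its middle
- timer: white digital timer, 60 x 64 x 18 mm, lying flat, bystander to the left of the wedge; origin under its middle
- spray_bottle: white spray bottle, 60 mm diameter, 190 mm high, bystander on the right; origin at its foot
Mind the look-alikes: they are no part of the job. Several things have the shape of the wedge; the one meant has the colours described above.

How it is judged:
By the outcome, as a careful person would: the job done as asked, in the order asked, and still so for the second after the job is handed in, while the arm keeps its last pose, push and grip.
It also fails if it takes over 64 s, if anything falls off the work surface, if the arm or the gripper's body presses on something with over 40 N, if the wrist force passes 120 N, or if a joint passes its speed limit or range.

## Working session

There is one attempt and no reset: what is moved stays moved. The work goes in short steps, Python scripts to look and compute and a shell command to move; the robot and the scene stay as the last step left them, time stands still between calls to the robot, and variables do not carry over. Pictures are saved under pics/ and viewed, and the job is handed in when it is done.

```bash
ls; mkdir -p pics
python3 - <<'E'
from workcell import state,snapshot,finger_overhang
import cv2
s=state();print(s,finger_overhang)
for n in("side","top","wrist"):
    d=snapshot(n);cv2.imwrite(f"pics/{n}0.png",d["color"][:,:,::-1]);print(n,d["K"],d.get("world_from_camera"),d.get("hand_eye"))
E
```

```text
pics
{'clock': 0.0, 'qpos': array([ 1.26739629e+00,  3.00498341e-01,  1.52160385e+00,  3.10171680e-06,
        1.32068487e+00, -6.65870866e-02]), 'dq': array([-0.00119154, -0.00023379, -0.00027739, -0.00052461,  0.0017343 ,
        0.0033022 ]), 'effort': array([ 8.57355053e-05, -5.43502200e+01, -3.61797523e+01, -9.35477215e-05,
        3.95234019e-03,  9.20583170e-05]), 'tcp_pos': array([0.12896495, 0.53444815, 0.25269672]), 'ee_rot': array([-3.71091151e-01, -3.11937388e+00,  1.84316828e-03]), 'contact_force': array([-0.06695652, -0.44721272, -0.59585105]), 'ft_torque': array([-0.03828444,  0.00016745, -0.00065679]), 'finger_gap': 1.002821742294816} 0.022
side [[442.52484488   0.         279.1143693 ]
 [  0.         442.52484488 215.1748868 ]
 [  0.           0.           1.        ]] [[-0.98290433 -0.09939873  0.15498053  0.38693247]
 [-0.18350825  0.46049019 -0.86848921  0.80159465]
 [ 0.01495971 -0.88208201 -0.47085829  0.52360175]
 [ 0.          0.          0.          1.        ]] None
top [[401.76394797   0.         283.15195168]
 [  0.         401.76394797 210.89951531]
 [  0.           0.           1.        ]] [[-0.02470818 -0.99765914  0.06376323  0.50723375]
 [-0.99961572  0.02545767  0.01096856 -0.0723669 ]
 [-0.01256615 -0.06346771 -0.99790478  0.93215258]
 [ 0.          0.          0.          1.        ]] None
wrist [[335.28415392   0.         279.96748452]
 [  0.         335.28415392 208.20040024]
 [  0.           0.           1.        ]] None [[-7.34719454e-04 -9.54505317e-01 -2.98192991e-01  7.51399325e-02]
 [ 9.99998761e-01 -2.86239812e-04 -1.54765919e-03 -1.97981541e-04]
 [ 1.39189422e-03 -2.98193758e-01  9.54504345e-01 -1.21505385e-01]
 [ 0.00000000e+00  0.00000000e+00  0.00000000e+00  1.00000000e+00]]
```

View pics/top0.png

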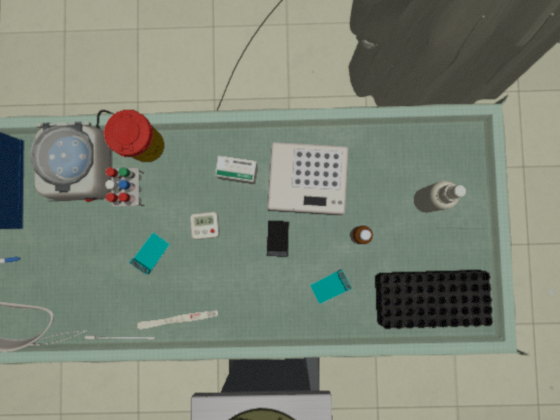

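View pics/side0.png

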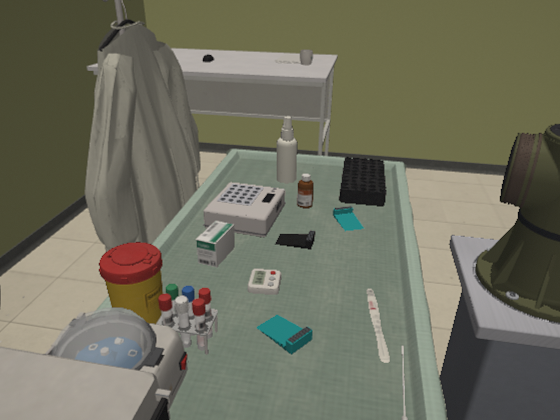

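Run:
```python
import cv2
t=cv2.imread("pics/top0.png")
cv2.imwrite("pics/topcrop0.png",cv2.resize(t[130:265,250:385],None,fx=4.4,fy=4.4,interpolation=cv2.INTER_CUBIC))
t=cv2.imread("pics/side0.png")
cv2.imwrite("pics/sidecrop0.png",cv2.resize(t[170:270,190:340],None,fx=5,fy=5,interpolation=cv2.INTER_CUBIC))
```

```text
(no output)
```

View pics/topcrop0.png

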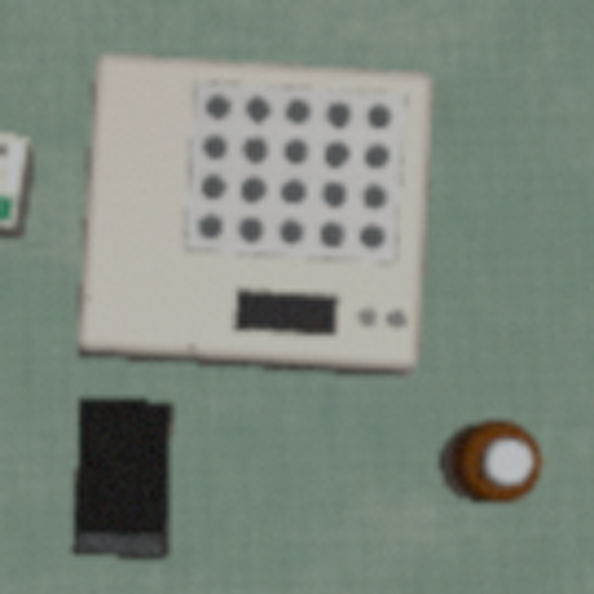

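View pics/sidecrop0.png

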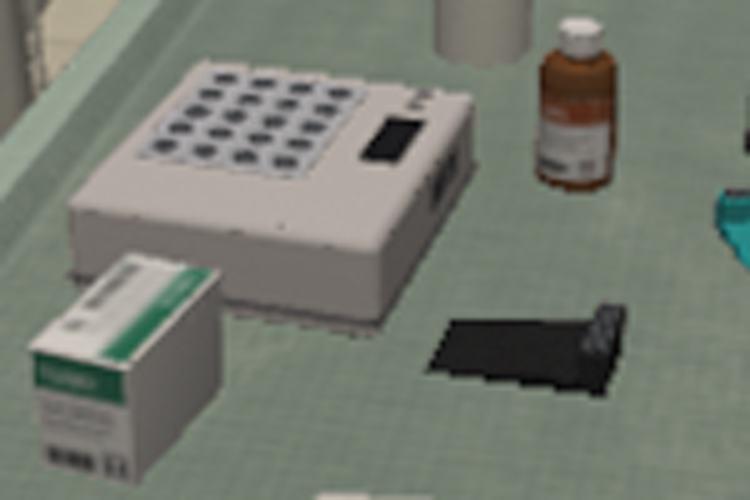

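```bash
cat > h.py <<'E'
import numpy as np,cv2
from scipy.optimize import least_squares
def proj(P,K,T):
    C=np.linalg.inv(T); p=np.asarray(P)@C[:3,:3].T+C[:3,3]; p=p@K.T; return p[:,:2]/p[:,2:]
def place(x,y,a,P):
    P=np.asarray(P,float); c,s=np.cos(a),np.sin(a)
    return np.c_[x+c*P[:,0]-s*P[:,1],y+s*P[:,0]+c*P[:,1],P[:,2]]
def fit(P,px,K,T,x0=(.5,0,0)):
    r=least_squares(lambda v:(proj(place(*v,P),K,T)-px).ravel(),x0); return r.x,np.abs(r.fun).max()
WT=np.array([[.075,.085,.064],[.075,-.085,.064],[-.075,-.085,.064],[-.075,.085,.064]])
WG=np.array([[.046,.025,.0015],[.046,-.025,.0015],[-.046,-.025,.024],[-.046,.025,.024]])
FOOT=np.array([[-.055,.06,0]])
E
python3 - <<'E'
from h import *
from workcell import snapshot
d=snapshot("top");K,T=d["K"],d["world_from_camera"]
o=lambda c:(np.array(c)/4.4)+[250,130]-.4
w,e=fit(WT,o([[99,56],[431,75],[415,366],[81,348]]),K,T);print("warmer",w[:2],np.degrees(w[2]),e)
g,e=fit(WG,o([[80,400],[172,405],[167,556],[74,552]]),K,T);print("wedge",g[:2],np.degrees(g[2]),e)
f=place(*w,FOOT)[0];print("foot",f)
print("tip",place(*g,[[.046,0,0]]),"heel",place(*g,[[-.046,0,0]]))
c,s=np.cos(g[2]),np.sin(g[2]);D=f[:2]-g[:2];print("foot in wedge",c*D[0]+s*D[1],-s*D[0]+c*D[1])
# side check
d=snapshot("side");K,T=d["K"],d["world_from_camera"]
im=d["color"][:,:,::-1].copy()
for P,v in((WT,w),(WG,g)):
    cv2.polylines(im,[np.round(proj(place(*v,P),K,T)*16).astype(int)],True,(0,0,255),1,shift=4)
q=proj([f],K,T)[0];cv2.circle(im,tuple(int(a) for a in q),2,(255,0,0))
cv2.imwrite("pics/sidefit.png",cv2.resize(im[170:270,190:340],None,fx=5,fy=5))
E
```

```text
warmer [ 0.63431941 -0.11831614] -4.824991803235265 1.3068308854831798
wedge [ 0.50447317 -0.04810231] -3.3078644719953547 3.2576411673088614
foot [ 0.58456106 -0.05390257  0.        ]
tip [[ 0.55039653 -0.05075656  0.        ]] heel [[ 0.45854981 -0.04544806  0.        ]]
foot in wedge 0.08028914038518871 -0.001169443159533135
```

View pics/sidefit.png

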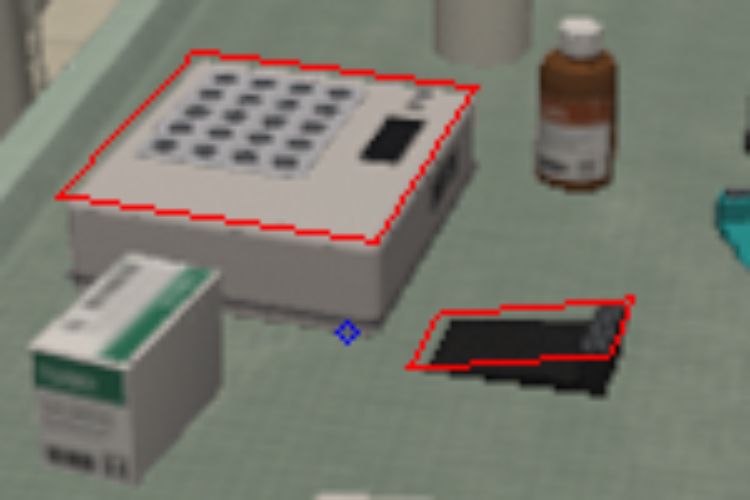

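Look-alikes with the wedge's shape in the top view are the dark wedge (278,238), a teal one (150,254) and another teal one (330,287). The close crop shows the (278,238) one is black rubber and lies in front of the warmer's left front corner, so I choose it. The top-view fit isn't consistent, so I'll go look with the wrist camera.

```bash
python3 -m pendant '[[1.5,[2.4,-4.9,0],0.85],[1.5,[2.4,-4.9,0],0.85],[1.5,[2.4,-4.9,0],0.85],[1.5,[2.4,-4.9,0],0.85],[1.5,[2.4,-4.9,0],0.85],[1.5,[2.4,-4.9,0],0.85],[1.5,[2.4,-4.9,0],0.85],[1.5,[2.4,-4.9,0],0.85],[1.5,[2.4,-4.9,0],0.85],[1.5,[2.4,-4.9,0],0.85],[1.5,[2.4,-4.9,0],0.85],[1.5,[2.4,-4.9,0],0.85],[1.5,[0,0,0],0],[1.5,[0,0,0],0]]'
python3 - <<'E'
from workcell import state,snapshot
import cv2,numpy as np
s=state();print(s['tcp_pos'],s['ee_rot'],s['contact_force'],s['finger_gap'])
d=snapshot("wrist");np.savez("w1.npz",p=s['tcp_pos'],r=s['ee_rot'],**d);cv2.imwrite("pics/w1.png",cv2.rotate(d["color"][:,:,::-1],cv2.ROTATE_180))
E
```

```text
clock: 2.0
tcp_pos: [0.4168, -0.0531, 0.2531]
ee_rot: [-0.093, -3.14, -0.0]
contact_force: [-1.1, 0.8, -0.4]
finger_gap: 0.175
[ 0.41675172 -0.0530793   0.25307026] [-9.31352800e-02 -3.13965246e+00 -4.32327026e-04] [-1.06293181  0.76572777 -0.44619879] 0.17549658705302518
```

View pics/w1.png

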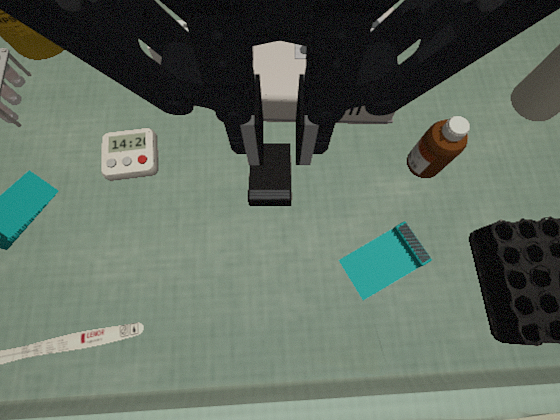

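```bash
python3 -m pendant '[[1.5,[-3,4,0],0],[1.5,[-3,4,0],0],[1.5,[-2,4,0],0],[1.5,[0,0,0],0],[1.5,[0,0,0],0]]'
python3 - <<'E'
from workcell import state,snapshot
import cv2,numpy as np
s=state();print(s['tcp_pos'],s['ee_rot'],s['contact_force'],s['finger_gap'])
d=snapshot("wrist");np.savez("w2.npz",p=s['tcp_pos'],r=s['ee_rot'],**d);cv2.imwrite("pics/w2.png",cv2.rotate(d["color"][:,:,::-1],cv2.ROTATE_180))
E
```

```text
clock: 2.68
tcp_pos: [0.3369, 0.067, 0.2535]
ee_rot: [0.089, 3.14, -0.0]
contact_force: [0.8, -0.2, -0.4]
finger_gap: 0.178
[0.33692938 0.06698881 0.25351214] [ 8.94907655e-02  3.13952771e+00 -7.46570801e-05] [ 0.77546832 -0.23871003 -0.38462839] 0.17828319349343774
```

View pics/w2.png

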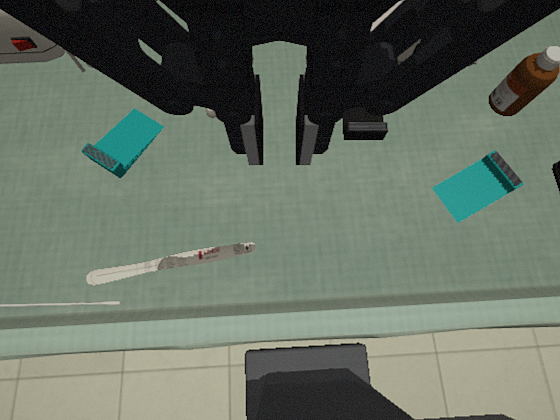

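```bash
python3 -m pendant '[[1.5,[5,-2,0],0],[1.5,[5,-2,0],0],[1.5,[5,-2,0],0],[1.5,[5,-2,0],0],[1.5,[5,-2,0],0],[1.5,[4,-1,0],0],[1.5,[0,0,0],0],[1.5,[0,0,0],0]]'
python3 - <<'E'
from workcell import state,snapshot
import cv2,numpy as np
s=state();print(s['tcp_pos'],s['ee_rot'],s['contact_force'],s['finger_gap'])
d=snapshot("wrist");np.savez("w3.npz",p=s['tcp_pos'],r=s['ee_rot'],**d);cv2.imwrite("pics/w3.png",cv2.rotate(d["color"][:,:,::-1],cv2.ROTATE_180))
E
```

```text
clock: 3.72
tcp_pos: [0.6266, -0.044, 0.2527]
ee_rot: [-0.094, -3.139, -0.0]
contact_force: [-0.6, 1.5, 0.9]
finger_gap: 0.174
[ 0.62664984 -0.04399085  0.25268343] [-9.36579405e-02 -3.13908382e+00 -1.48990875e-04] [-0.60359068  1.46070754  0.94847205] 0.17422346608066624
```

View pics/w3.png

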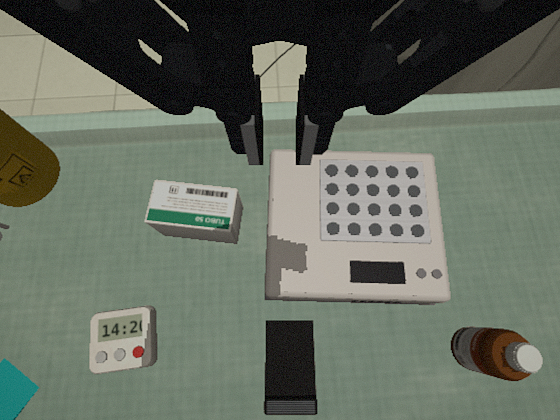

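Very good view: warmer top corners near (272,151), (432,154), (450,301), (265,299); wedge corners (266,321), (313,321), (316,413), (264,413). Enlarge for sub-pixel corners.

Run:
```python
import cv2
t=cv2.imread("pics/w3.png")
a=cv2.resize(t[140:310,255:455],None,fx=4,fy=3.5,interpolation=cv2.INTER_CUBIC)
cv2.imwrite("pics/w3a.png",a)
cv2.imwrite("pics/w3b.png",cv2.resize(t[290:420,250:330],None,fx=4.6,fy=4.6,interpolation=cv2.INTER_CUBIC))
```

```text
(no output)
```

View pics/w3a.png

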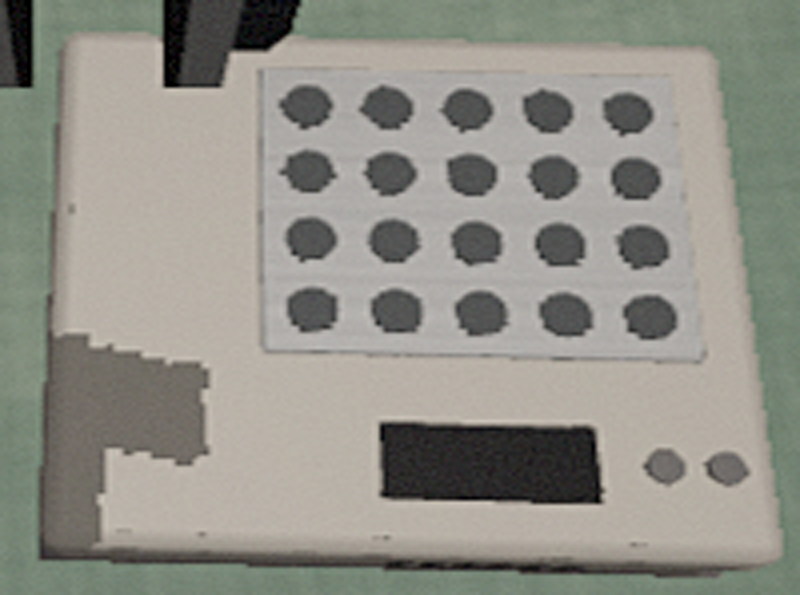

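View pics/w3b.png

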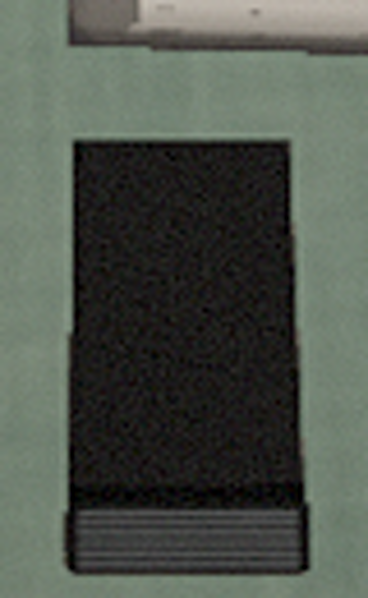

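```bash
cat >> h.py <<'E'
from scipy.spatial.transform import Rotation as Ro
def wcam(f):
    d=np.load(f);T=np.eye(4);T[:3,:3]=Ro.from_rotvec(d['r']).as_matrix();T[:3,3]=d['p'];return d['K'],T@d['hand_eye']
def unrot(px): return np.array([559,419])-px
E
python3 - <<'E'
from h import *
K,T=wcam("w3.npz")
a=np.array([[62,34],[718,48],[782,552],[41,543]])/[4,3.5]+[255,140]-.4
b=np.array([[74,141],[289,142],[307,572],[67,572]])/4.6+[250,290]-.4
w,e=fit(WT,unrot(a),K,T);print("warmer",w[:2],np.degrees(w[2]),e)
print(proj(place(*w,WT),K,T)-unrot(a))
g,e=fit(WG,unrot(b),K,T);print("wedge",g[:2],np.degrees(g[2]),e)
print(proj(place(*g,WG),K,T)-unrot(b))
f=place(*w,FOOT)[0];print("foot",f)
print("tip",place(*g,[[.046,0,0]]),"heel",place(*g,[[-.046,0,0]]))
c,s=np.cos(g[2]),np.sin(g[2]);D=f[:2]-g[:2];print("foot in wedge",c*D[0]+s*D[1],-s*D[0]+c*D[1])
np.savez("fit.npz",w=w,g=g)
from workcell import snapshot
im=cv2.imread("pics/side0.png");d=snapshot("side");K,T=d["K"],d["world_from_camera"]
for P,v in((WT,w),(WG,g)):
    cv2.polylines(im,[np.round(proj(place(*v,P),K,T)*16).astype(int)],True,(0,0,255),1,shift=4)
cv2.imwrite("pics/sidefit2.png",cv2.resize(im[170:270,190:340],None,fx=5,fy=5))
E
```

```text
warmer [ 0.63641482 -0.11810912] -4.859164180686332 3.5052813687329376
[[ 1.34381248  3.22652942]
 [ 0.02940527  3.50528137]
 [-2.88263615 -3.42888286]
 [ 1.69119162 -1.20969182]]
wedge [ 0.50614905 -0.04810202] -3.6860665397189027 6.334820117270752
[[ 0.17043069  6.3117856 ]
 [-0.14332867  6.33482012]
 [-1.18704043 -5.0975631 ]
 [ 1.15979711 -4.87212374]]
foot [ 0.5866949  -0.05366589  0.        ]
tip [[ 0.55205389 -0.05105934  0.        ]] heel [[ 0.46024421 -0.04514469  0.        ]]
foot in wedge 0.08073692781182171 -0.000374101104102683
```

View pics/sidefit2.png

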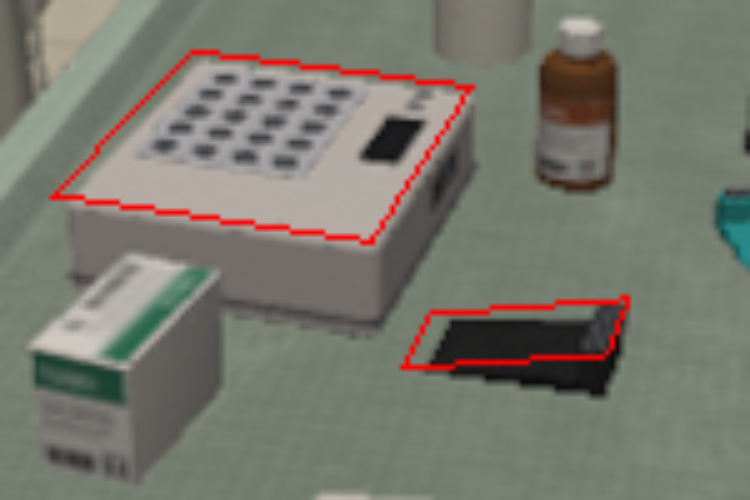

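Run:
```python
from h import *
from workcell import snapshot
d=snapshot("top");Kt,Tt=d["K"],d["world_from_camera"]
K,T=wcam("w3.npz")
o=lambda c:(np.array(c)/4.4)+[250,130]-.4
at,bt=o([[99,56],[431,75],[415,366],[81,348]]),o([[80,400],[172,405],[167,556],[74,552]])
a=unrot(np.array([[62,34],[718,48],[782,552],[41,543]])/[4,3.5]+[255,140]-.4)
b=unrot(np.array([[74,141],[289,142],[307,572],[67,572]])/4.6+[250,290]-.4)
for nm,k,t,A,B in(("top",Kt,Tt,at,bt),("wrist",K,T,a,b)):
  for n,P,px in(("warmer",WT,A),("wedge",WG,B)):
    r=least_squares(lambda v:(proj(place(*v[:3],P*[v[3],v[4],1]),k,t)-px).ravel(),(.5,0,0,1,1))
    print(nm,n,r.x,np.abs(r.fun).max())
```

```text
top warmer [ 0.63425288 -0.11833027 -0.08421736  0.96947331  0.96906755] 0.18648847154349824
top wedge [ 0.50422204 -0.04809478 -0.05829164  0.85195672  0.96117405] 0.22883619588077408
wrist warmer [ 0.63549482 -0.11802283 -0.08427842  0.96004537  0.98248575] 1.1044975396962968
wrist wedge [ 0.50497128 -0.04802106 -0.06348107  0.88664031  0.97248514] 0.3898566189243411
```

Run:
```python
import cv2
t=cv2.imread("pics/w1.png")
cv2.imwrite("pics/w1t.png",cv2.resize(t[210:310,330:440],None,fx=6,fy=6,interpolation=cv2.INTER_CUBIC))
```

```text
(no output)
```

View pics/w1t.png

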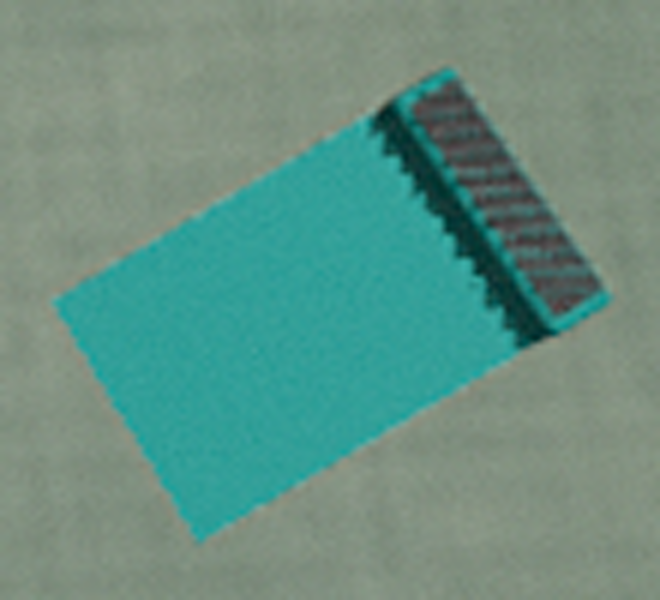

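Run:
```python
from h import *
K,T=wcam("w1.npz")
c=np.array([[200,543],[53,300],[450,68],[610,297]])/6+[330,210]-.4
# order: tip(+x): left(+y),right ; heel right, left
for order in ([0,1,2,3],[1,0,3,2]):
    px=unrot(c[order])
    for a0 in(0,1.5,3,-1.5):
        r=least_squares(lambda v:(proj(place(*v[:3],WG*[v[3],v[4],1]),K,T)-px).ravel(),(.4,-.2,a0,1,1)); print(order,r.x,r.cost)
```

```text
[0, 1, 2, 3] [ 0.39201309 -0.165783    2.02581466  0.87106802  0.97431997] 0.6624121219847732
[0, 1, 2, 3] [ 0.39201309 -0.165783    2.02581466  0.87106802  0.97431997] 0.6624121219846951
[0, 1, 2, 3] [ 0.39201309 -0.165783    2.02581466  0.87106802  0.97431997] 0.6624121219846986
[0, 1, 2, 3] [ 0.39201309 -0.165783   -1.11577799 -0.87106802 -0.97431997] 0.6624121219847464
[1, 0, 3, 2] [ 0.39201309 -0.165783   -1.11577799 -0.87106802  0.97431997] 0.6624121219847544
[1, 0, 3, 2] [ 0.39201309 -0.165783    2.02581466  0.87106802 -0.97431997] 0.6624121219847224
[1, 0, 3, 2] [ 0.39201309 -0.165783    2.02581466  0.87106802 -0.97431997] 0.6624121219847031
[1, 0, 3, 2] [ 0.39201309 -0.165783   -1.11577799 -0.87106802  0.97431997] 0.6624121219847429
```

Run:
```python
from h import *
K,T=wcam("w3.npz")
def back(px,z):
    d=T[:3,:3]@np.linalg.inv(K)@np.r_[px,1]; o=T[:3,3]; return o+d*(z-o[2])/d[2]
for y,z in((141,.0015),(485,.0125),(508,.024),(572,.024),(572,.022)):
    px=unrot(np.array([185,y])/4.6+[250,290]-.4); print(y,z,back(px,z))
print(T[:3,3])
```

```text
141 0.0015 [ 0.54574088 -0.05144204  0.0015    ]
485 0.0125 [ 0.47746433 -0.04630691  0.0125    ]
508 0.024 [ 0.47567176 -0.04581326  0.024     ]
572 0.024 [ 0.46428791 -0.04501578  0.024     ]
572 0.022 [ 0.4637888  -0.04504482  0.022     ]
[ 0.55169971 -0.03992855  0.37427395]
```

```bash
python3 -m pendant '[[1.5,[-5,0.03,0],0],[1.5,[-5,0.03,0],0],[1.5,[-5,0.03,0],0],[1.5,[-4.6,0.03,0],0],[1.5,[0,0,-4],0],[1.5,[0,0,-5],0],[1.5,[0,0,-5],0],[1.5,[0,0,-5],0],[1.5,[0,0,-2.4],0],[1.5,[0,0,-0.5],0],[1.5,[0,0,-0.5],0],[1.5,[0,0,0],0],[1.5,[0,0,0],0],[1.5,[0,0,0],0]]'
python3 - <<'E'
from workcell import state,snapshot
import cv2,numpy as np
s=state();print(s['clock'],s['tcp_pos'],s['ee_rot'],s['contact_force'],s['finger_gap'])
d=snapshot("side");im=d["color"][:,:,::-1];cv2.imwrite("pics/s4.png",cv2.resize(im[170:290,190:350],None,fx=5,fy=5,interpolation=cv2.INTER_CUBIC))
d=snapshot("wrist");np.savez("w4.npz",p=s['tcp_pos'],r=s['ee_rot'],**d);cv2.imwrite("pics/w4.png",cv2.rotate(d["color"][:,:,::-1],cv2.ROTATE_180))
E
```

```text
clock: 5.62
tcp_pos: [0.4312, -0.0422, 0.0297]
ee_rot: [0.092, 3.139, -0.0]
contact_force: [0.0, 0.1, -0.1]
finger_gap: 0.176
5.625 [ 0.43124392 -0.04219047  0.02973378] [ 9.22477181e-02  3.13941704e+00 -2.06435622e-04] [ 0.01959511  0.09919056 -0.12405098] 0.17625074054445813
```

View pics/s4.png

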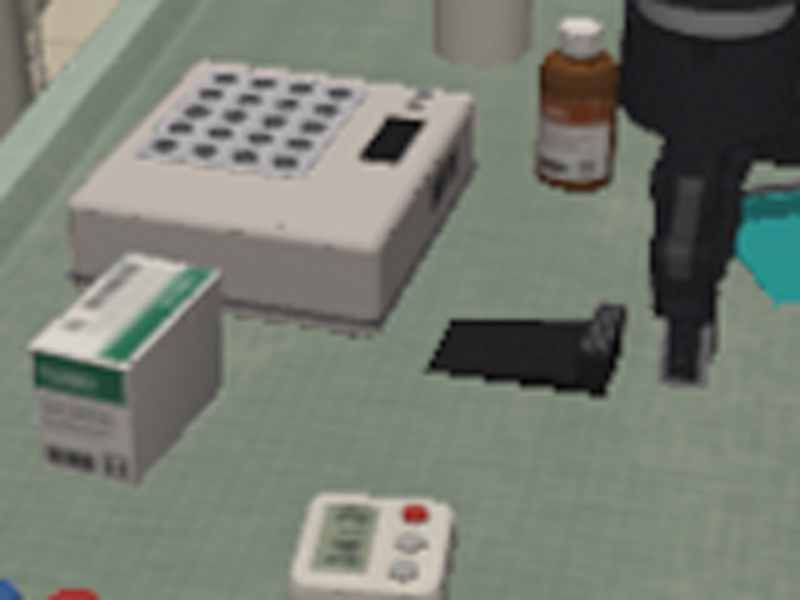

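View pics/w4.png

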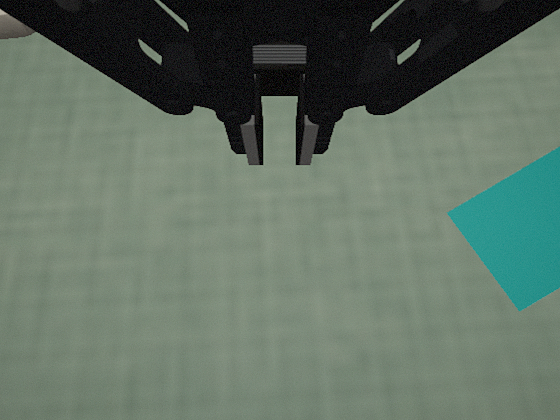

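```bash
python3 -m pendant '[[1.5,[0.5,-0.03,-0.1],0],[1.5,[0.5,-0.03,-0.1],0],[1.5,[0.5,-0.03,0],0],[1.5,[0.3,-0.02,0],0],[1.5,[0.3,-0.02,0],0],[1.5,[0.3,-0.02,0],0],[1.5,[0.3,-0.02,0],0],[1.5,[0.3,-0.02,0],0],[1.5,[0.3,-0.02,0],0],[1.5,[0.3,-0.02,0],0],[1.5,[0.3,-0.02,0],0],[1.5,[0.3,-0.02,0],0],[1.5,[0.3,-0.02,0],0]]'
python3 - <<'E'
from workcell import state,snapshot
import cv2,numpy as np
s=state();print(s['clock'],s['tcp_pos'],s['contact_force'],s['finger_gap'])
d=snapshot("side");im=d["color"][:,:,::-1];cv2.imwrite("pics/s5.png",cv2.resize(im[170:290,190:350],None,fx=5,fy=5,interpolation=cv2.INTER_CUBIC))
s=state();print(s['clock'],s['tcp_pos'],s['contact_force'],s['finger_gap'])
E
```

```text
clock: 7.35
tcp_pos: [0.4762, -0.0451, 0.0273]
ee_rot: [-0.092, -3.14, -0.0]
contact_force: [-0.5, -0.6, -0.6]
finger_gap: 0.178
7.35 [ 0.47618801 -0.0450643   0.02725995] [-0.53350581 -0.57153565 -0.58254096] 0.17762541226278022
7.4 [ 0.47653223 -0.04510918  0.02732536] [-0.04048652  0.23739423 -0.81710501] 0.1725130476083871
```

View pics/s5.png

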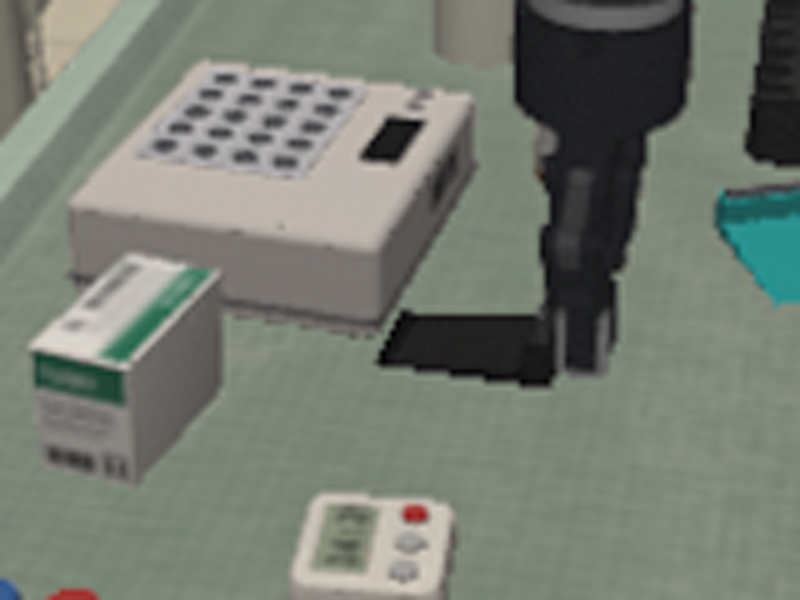

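```bash
cat > f.py <<'E'
from workcell import state,snapshot
import numpy as np
F=[]
for i in range(6):
    s=state();F.append(np.r_[s['contact_force'],s['ft_torque']]);snapshot("side")
F=np.array(F);print(round(s['clock'],2),s['tcp_pos'].round(4),"F",F[:,:3].mean(0).round(2),"sd",F[:,:3].std(0).round(2),"M",F[:,3:].mean(0).round(3))
E
python3 f.py
python3 -m pendant '[[1.5,[0.15,-0.01,0],0],[1.5,[0.15,-0.01,0],0],[1.5,[0.15,-0.01,0],0],[1.5,[0.15,-0.01,0],0],[1.5,[0.15,-0.01,0],0]]'; python3 f.py
python3 -m pendant '[[1.5,[0.1,-0.006,0],0],[1.5,[0.1,-0.006,0],0]]'; python3 f.py
```

```text
7.65 [ 0.476  -0.0451  0.0273] F [ 0.02  0.33 -0.22] sd [0.32 0.38 0.4 ] M [-0.001 -0.014  0.002]
clock: 8.32
tcp_pos: [0.4836, -0.0456, 0.0273]
ee_rot: [-0.092, -3.14, 0.0]
contact_force: [-1.0, -0.0, 0.5]
finger_gap: 0.177
8.57 [ 0.4836 -0.0455  0.0273] F [0.07 0.21 0.17] sd [0.73 0.45 0.43] M [-0.002  0.037 -0.004]
clock: 8.88
tcp_pos: [0.4855, -0.0457, 0.0273]
ee_rot: [-0.092, -3.14, -0.0]
contact_force: [-1.3, 0.6, 0.2]
finger_gap: 0.178
9.12 [ 0.4856 -0.0457  0.0273] F [-0.44  0.11  0.16] sd [0.58 0.3  0.57] M [ 0.009  0.047 -0.01 ]
```

```bash
for i in 1; do
python3 -m pendant '[[1.5,[0.1,-0.006,0],0],[1.5,[0.1,-0.006,0],0]]'|grep -E "force"; python3 f.py
python3 -m pendant '[[1.5,[0.1,-0.006,0],0],[1.5,[0.1,-0.006,0],0]]'|grep -E "force"; python3 f.py
python3 -m pendant '[[1.5,[0.1,-0.006,0],0],[1.5,[0.1,-0.006,0],0]]'|grep -E "force"; python3 f.py; done
```

```text
contact_force: [-1.1, -0.7, 0.6]
9.68 [ 0.4876 -0.0458  0.0273] F [-0.3  -0.28  0.31] sd [0.63 0.34 0.38] M [-0.015  0.029  0.002]
contact_force: [-1.4, -0.1, 0.4]
10.22 [ 0.4896 -0.0459  0.0273] F [-0.39 -0.09  0.08] sd [0.54 0.35 0.29] M [0.007 0.038 0.009]
contact_force: [-1.2, 0.2, 0.0]
10.78 [ 0.4916 -0.046   0.0273] F [-0.25  0.23 -0.09] sd [0.61 0.52 0.5 ] M [ 0.004  0.027 -0.007]
```

```bash
for i in 1; do
python3 -m pendant '[[1.5,[0.1,-0.006,0],0],[1.5,[0.1,-0.006,0],0]]'|grep -E "force"; python3 f.py
python3 -m pendant '[[1.5,[0.1,-0.006,0],0],[1.5,[0.1,-0.006,0],0]]'|grep -E "force"; python3 f.py
python3 -m pendant '[[1.5,[0.1,-0.006,0],0],[1.5,[0.1,-0.006,0],0]]'|grep -E "force"; python3 f.py; done
python3 - <<'E'
from workcell import state,snapshot
import cv2,numpy as np
d=snapshot("side");im=d["color"][:,:,::-1];cv2.imwrite("pics/s6.png",cv2.resize(im[170:290,190:350],None,fx=5,fy=5,interpolation=cv2.INTER_CUBIC))
E
```

```text
contact_force: [-1.2, 0.1, 0.2]
11.32 [ 0.4936 -0.0462  0.0273] F [-0.51  0.11 -0.08] sd [0.34 0.53 0.52] M [-0.015  0.059 -0.014]
contact_force: [-0.3, -0.3, 0.0]
11.88 [ 0.4956 -0.0463  0.0273] F [-0.17 -0.01 -0.09] sd [0.23 0.39 0.32] M [-0.007  0.043  0.014]
contact_force: [-1.0, -0.1, 1.0]
12.43 [ 0.4976 -0.0464  0.0273] F [ 0.05 -0.1   0.15] sd [0.56 0.42 0.67] M [ 0.016  0.034 -0.008]
```

View pics/s6.png

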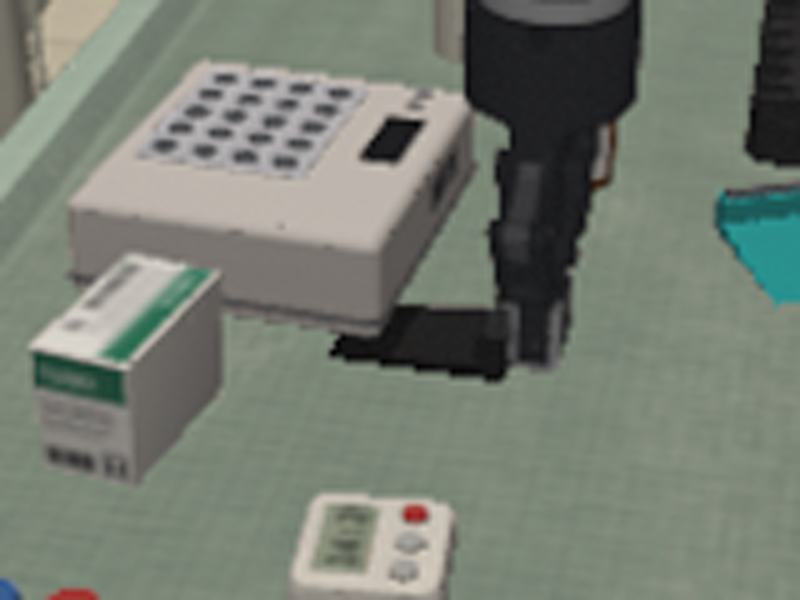

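Run:
```python
from h import *
from workcell import snapshot,state
d=snapshot("side");K,T=d["K"],d["world_from_camera"];im=cv2.resize(d["color"][170:290,190:350,::-1],None,fx=5,fy=5,interpolation=cv2.INTER_CUBIC)
def dr(P,col):
    q=(proj(P,K,T)-[190,170])*5+2; cv2.polylines(im,[np.round(q).astype(int)],True,col,1)
w=(.6350,-.1181,-.0843)
th=np.linspace(0,6.28,30);dr(place(*w,np.c_[-.055+.01*np.cos(th),.06+.01*np.sin(th),0*th]),(0,0,255))
dr(place(*w,WT),(0,0,255)); B=WT.copy();B[:,2]=.014;dr(place(*w,B),(0,255,255))
t=state()['tcp_pos'];a=-.0625;g=(t[0]+.057*np.cos(a),t[1]-.0036,a)
dr(place(*g,[[.046,.025,0],[.046,-.025,0],[-.046,-.025,0],[-.046,.025,0]]),(255,0,255))
cv2.imwrite("pics/s6o.png",im)
```

```text
(no output)
```

View pics/s6o.png

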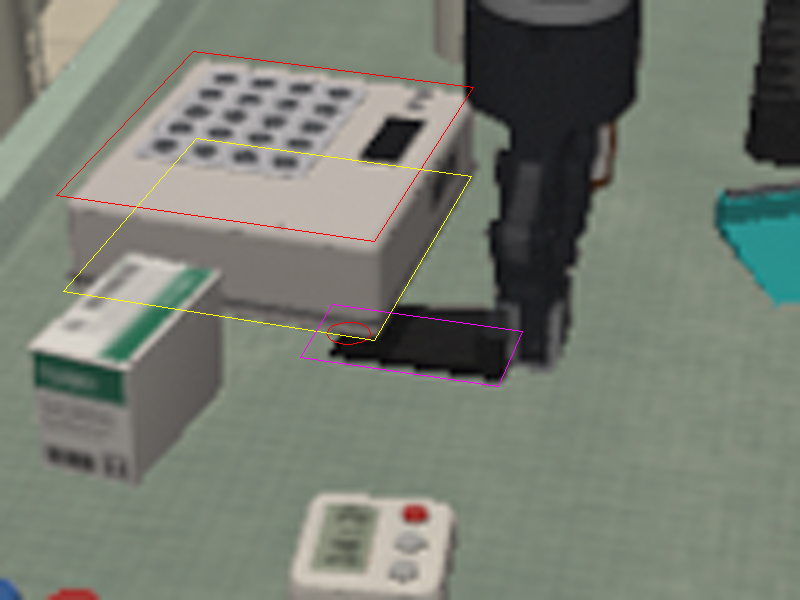

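```bash
python3 -m pendant '[[1.5,[0.1,-0.006,0],0],[1.5,[0.1,-0.006,0],0]]'|grep -E "force"; python3 f.py
python3 -m pendant '[[1.5,[0.1,-0.006,0],0],[1.5,[0.1,-0.006,0],0]]'|grep -E "force"; python3 f.py
python3 -m pendant '[[1.5,[0.1,-0.006,0],0],[1.5,[0.1,-0.006,0],0]]'|grep -E "force"; python3 f.py
```

```text
contact_force: [-1.5, -0.1, -0.3]
13.07 [ 0.4996 -0.0465  0.0273] F [-0.16  0.1  -0.17] sd [0.91 0.2  0.46] M [0.001 0.036 0.012]
contact_force: [-1.1, -0.3, 1.5]
13.62 [ 0.5016 -0.0467  0.0273] F [-0.21  0.    0.31] sd [0.5  0.19 0.59] M [-0.005 -0.    -0.01 ]
contact_force: [0.5, -0.3, 0.4]
14.18 [ 0.5036 -0.0468  0.0273] F [-0.24 -0.2   0.32] sd [0.65 0.17 0.34] M [ 0.011  0.038 -0.032]
```

```bash
python3 -m pendant '[[1.5,[0.1,-0.006,0],0],[1.5,[0.1,-0.006,0],0]]'|grep -E "force"; python3 f.py
python3 -m pendant '[[1.5,[0.1,-0.006,0],0]]'|grep -E "force"; python3 f.py
python3 -m pendant '[[1.5,[0.1,-0.006,0],0]]'|grep -E "force"; python3 f.py
```

```text
contact_force: [-5.6, -0.4, 4.9]
14.72 [ 0.5053 -0.0468  0.0273] F [-4.83  0.15  4.03] sd [0.46 0.45 0.72] M [ 0.024  0.72  -0.001]
contact_force: [-10.4, 1.1, 8.1]
15.15 [ 0.506  -0.0469  0.0272] F [-8.07  0.65  6.11] sd [1.08 0.44 0.97] M [ 0.046  1.276 -0.032]
contact_force: [-14.6, 0.9, 11.7]
15.57 [ 0.5066 -0.0469  0.0272] F [-12.46   0.62   9.59] sd [1.07 0.18 0.99] M [ 0.066  1.88  -0.021]
```

```bash
python3 -m pendant '[[1.5,[0.1,-0.006,0],0]]'|grep -E "force"; python3 f.py
python3 -m pendant '[[1.5,[0.1,-0.006,0],0]]'|grep -E "force"; python3 f.py
```

```text
contact_force: [-19.0, 0.9, 14.4]
16.0 [ 0.5071 -0.0469  0.0271] F [-16.09   0.93  11.87] sd [1.37 0.31 1.16] M [ 0.105  2.438 -0.015]
contact_force: [-22.5, 0.8, 18.1]
16.43 [ 0.5076 -0.0469  0.0271] F [-20.83   0.86  16.03] sd [0.94 0.28 1.  ] M [ 0.122  3.147 -0.033]
```

Run:
```python
from h import *
from workcell import snapshot,state
d=snapshot("side");im=d["color"][:,:,::-1];cv2.imwrite("pics/s7.png",cv2.resize(im[170:290,190:350],None,fx=5,fy=5,interpolation=cv2.INTER_CUBIC))
d2=snapshot("top")["color"][:,:,::-1];cv2.imwrite("pics/t7.png",cv2.resize(d2[100:280,200:400],None,fx=4,fy=4*.83,interpolation=cv2.INTER_CUBIC))
o=cv2.imread("pics/s6.png")
K=cv2.imread("pics/side0.png")
# shift of warmer between initial and now (phase corr on well area)
a=cv2.cvtColor(K,6)[180:232,205:275].astype(np.float32);b=cv2.cvtColor(np.ascontiguousarray(im),6)[180:232,205:275].astype(np.float32)
print(cv2.phaseCorrelate(a,b))
k=cv2.imread("pics/top0.png");a=cv2.cvtColor(k,6)[140:215,268:350].astype(np.float32);b=cv2.cvtColor(np.ascontiguousarray(d2),6)[140:215,268:350].astype(np.float32);print(cv2.phaseCorrelate(a,b))
```

```text
((0.0817828716743847, 0.06821936675141416), 0.959682092867761)
((0.10038927231371986, 0.5955861588707663), 0.8451501753065321)
```

View pics/s7.png

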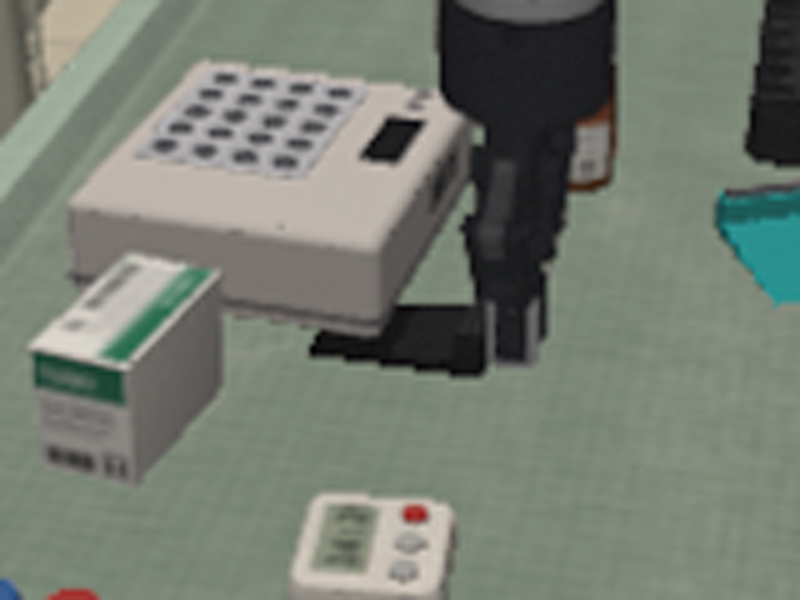

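View pics/t7.png

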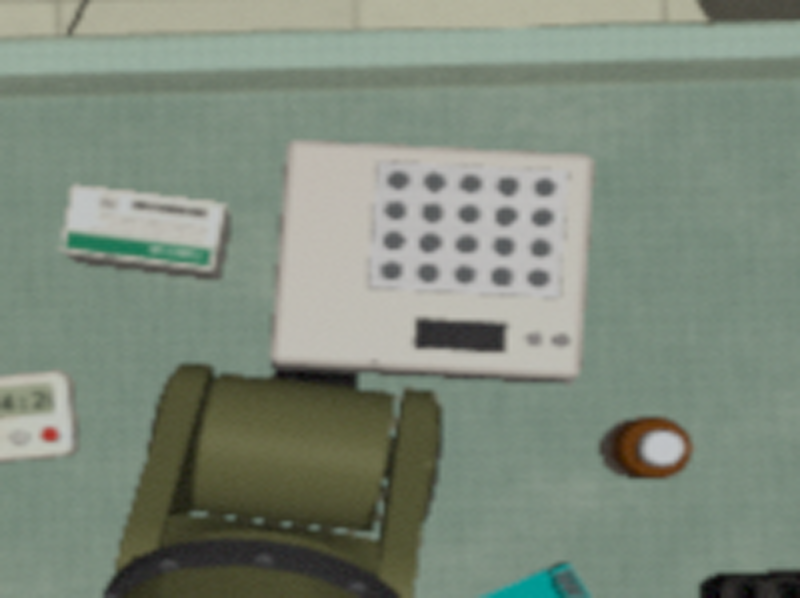

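```bash
python3 -m pendant '[[1.5,[-0.2,0,0],0],[1.5,[-0.3,0,0],0],[1.5,[-0.5,0,0],0],[1.5,[-1,0,0],0],[1.5,[-1,0,0],0],[1.5,[0,0,2],0],[0,[0,0,4],0],[0,[0,0,5],0],[0,[0,0,6],0],[0,[0,0,5.5],0],[0,[4.8,0.1,0],0],[0,[4.8,0.1,0],0],[0,[4.8,0.1,0],0],[0,[0,0,0],0],[0,[0,0,0],0]]'
python3 - <<'E'
from workcell import state,snapshot
import cv2,numpy as np
s=state();print(s['clock'],s['tcp_pos'],s['ee_rot'],s['contact_force'],s['finger_gap'])
d=snapshot("wrist");np.savez("w8.npz",p=s['tcp_pos'],r=s['ee_rot'],**d);t=cv2.rotate(d["color"][:,:,::-1],cv2.ROTATE_180);cv2.imwrite("pics/w8.png",t)
a=cv2.resize(t[220:420,250:460],None,fx=3.5,fy=3,interpolation=cv2.INTER_CUBIC);cv2.imwrite("pics/w8a.png",a)
E
```

```text
clock: 18.45
tcp_pos: [0.6228, -0.0441, 0.2519]
ee_rot: [-0.092, -3.139, -0.0]
contact_force: [-0.6, -0.4, -0.4]
finger_gap: 0.003
18.45 [ 0.62276007 -0.04412781  0.25193055] [-9.21749744e-02 -3.13938371e+00 -5.40526833e-05] [-0.613486   -0.42575482 -0.42025076] 0.002560886309397721
```

View pics/w8.png

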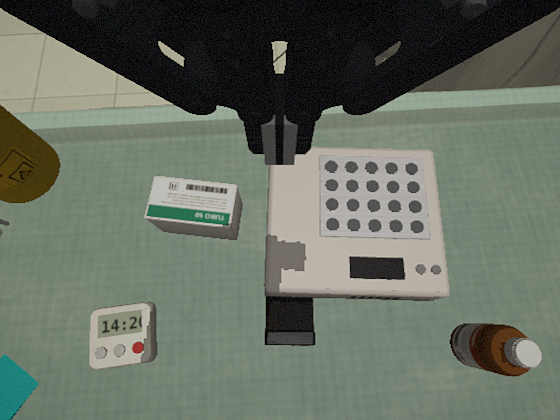

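View pics/w8a.png

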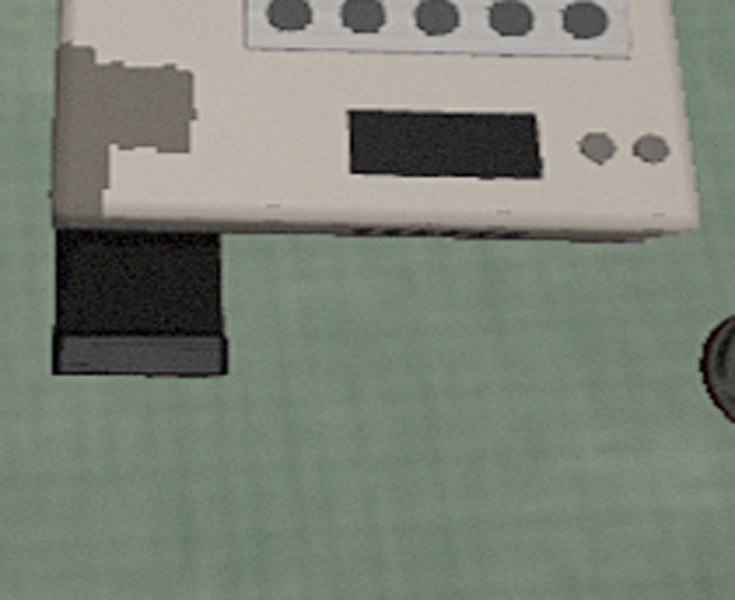

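```bash
python3 -m pendant '[[0,[-3.7,-0.94,0],0],[0,[0,0,-5],0],[0,[0,0,-5],0],[0,[0,0,-4],0],[0,[0,0,-1.2],0],[0,[0,0,-0.4],0],[0,[0,0,0],0],[0,[0,0,0],0]]'; python3 f.py
python3 -m pendant '[[0,[0,0,-0.2],0],[0,[0,0,-0.1],0],[0,[0,0,-0.1],0]]'|grep -E "force"; python3 f.py
```

```text
clock: 19.5
tcp_pos: [0.587, -0.0536, 0.0976]
ee_rot: [0.092, 3.138, -0.0]
contact_force: [-0.5, 0.2, -0.3]
finger_gap: 0.0
19.75 [ 0.5866 -0.0535  0.0966] F [-0.17  0.21 -0.18] sd [0.54 0.61 0.17] M [ 0.024 -0.011  0.002]
contact_force: [-0.1, -0.9, -1.1]
20.43 [ 0.5865 -0.0535  0.0923] F [ 0.24  0.04 -0.43] sd [0.21 0.6  0.39] M [0.008 0.004 0.005]
```

```bash
python3 - <<'E'
from workcell import snapshot
import cv2
im=snapshot("side")["color"][:,:,::-1];cv2.imwrite("pics/s9.png",cv2.resize(im[150:270,190:350],None,fx=5,fy=5,interpolation=cv2.INTER_CUBIC))
E
python3 -m pendant '[[0,[0,0,-0.1],0],[0,[0,0,-0.1],0],[0,[0,0,-0.1],0],[0,[0,0,-0.1],0],[0,[0,0,-0.05],0]]'|grep -E "force"; python3 f.py
```

```text
contact_force: [-0.9, -0.3, 0.3]
21.4 [ 0.5865 -0.0535  0.0878] F [-0.62 -0.01  0.07] sd [0.4  0.45 0.4 ] M [0.008 0.007 0.018]
```

View pics/s9.png

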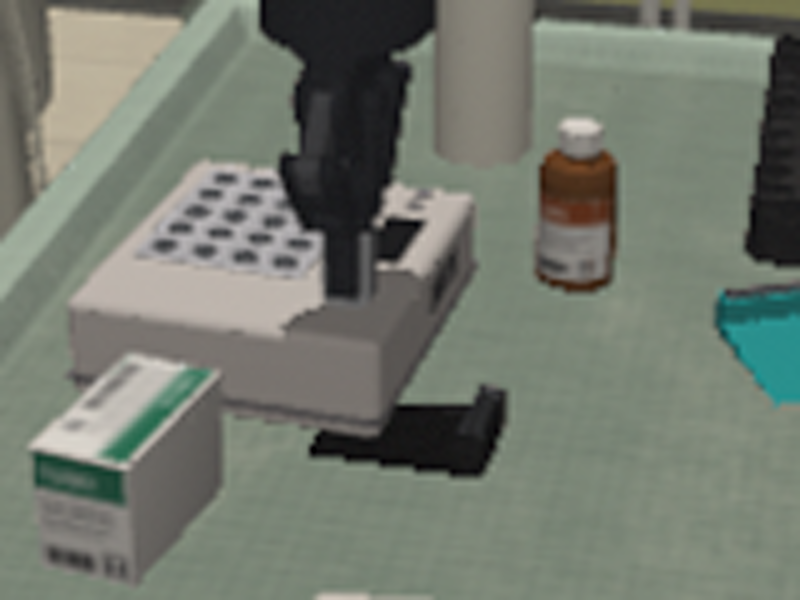

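```bash
python3 -m pendant '[[0,[0,0,-0.05],0],[0,[0,0,-0.05],0]]'|grep -E "force"; python3 f.py
python3 -m pendant '[[0,[0,0,-0.05],0],[0,[0,0,-0.05],0]]'|grep -E "force"; python3 f.py
```

```text
contact_force: [0.1, 0.2, -0.8]
21.95 [ 0.5865 -0.0535  0.0868] F [ 0.32  0.02 -0.17] sd [0.57 0.3  0.68] M [ 0.02  -0.001  0.025]
contact_force: [-3.1, 1.0, 7.6]
22.5 [ 0.5866 -0.0535  0.0861] F [-2.77  0.4   5.43] sd [0.48 0.51 1.12] M [ 0.065  0.487 -0.009]
```

```bash
python3 -m pendant '[[0,[0,0,-0.05],0]]'|grep -E "force"; python3 f.py
python3 -m pendant '[[0,[0,0,-0.05],0]]'|grep -E "force"; python3 f.py
```

```text
contact_force: [-7.4, 0.0, 14.3]
22.93 [ 0.5866 -0.0535  0.086 ] F [-6.03  0.92 11.32] sd [0.67 0.5  1.36] M [ 0.147  0.981 -0.014]
contact_force: [-9.4, 1.1, 19.5]
23.35 [ 0.5866 -0.0535  0.086 ] F [-8.17  1.19 16.21] sd [0.68 0.27 1.5 ] M [ 0.206  1.471 -0.012]
```

```bash
python3 -m pendant '[[0,[-0.1,0,0],0],[0,[-0.08,0,0],0],[0,[0,0,0],0]]'|grep -E "force"; python3 f.py; python3 f.py
```

```text
contact_force: [3.6, 1.0, 7.8]
24.02 [ 0.586  -0.0536  0.086 ] F [3.87 0.67 7.81] sd [0.53 0.2  0.51] M [ 0.148 -0.634 -0.006]
24.32 [ 0.586  -0.0536  0.0861] F [3.48 0.76 7.7 ] sd [0.2  0.58 0.29] M [ 0.148 -0.643 -0.008]
```

```bash
python3 -m pendant '[[0,[0,0,-0.04],0],[0,[0,0,-0.04],0],[0,[0,0,0],0],[0,[0,0,0],0]]'|grep -E "force"; python3 f.py; python3 f.py
```

```text
contact_force: [-0.7, 1.7, 16.7]
25.12 [ 0.586  -0.0535  0.086 ] F [-0.56  1.39 16.08] sd [0.36 0.35 0.54] M [0.249 0.131 0.02 ]
25.43 [ 0.586  -0.0535  0.086 ] F [-0.78  1.53 16.03] sd [0.53 0.36 0.3 ] M [0.242 0.117 0.002]
```

Run:
```python
from workcell import snapshot
import cv2,numpy as np
im=np.ascontiguousarray(snapshot("side")["color"][:,:,::-1]);cv2.imwrite("pics/s10.png",cv2.resize(im[130:290,180:340],None,fx=3.7,fy=3.7,interpolation=cv2.INTER_CUBIC))
a=cv2.cvtColor(cv2.imread("pics/side0.png"),6).astype(np.float32);b=cv2.cvtColor(im,6).astype(np.float32)
for n,(y0,y1,x0,x1) in dict(left_edge=(205,240,203,235),wells=(183,205,215,240),carton=(220,265,195,236),bottle=(175,208,295,318),timer=(265,295,245,285)).items(): print(n,cv2.phaseCorrelate(a[y0:y1,x0:x1],b[y0:y1,x0:x1]))
```

```text
left_edge ((-0.029458282498804778, -0.0005702004024605856), 1.0019541496617927)
wells ((0.5677161721917656, 0.07489540320050914), 1.0253605685631435)
carton ((0.513956404335083, 0.5054461866265783), 1.0035171593560113)
bottle ((0.00500402312401782, -0.0009899426527510968), 0.9997797728412681)
timer ((0.013732698867158888, 0.007462106309667149), 0.9873790224393209)
```

View pics/s10.png

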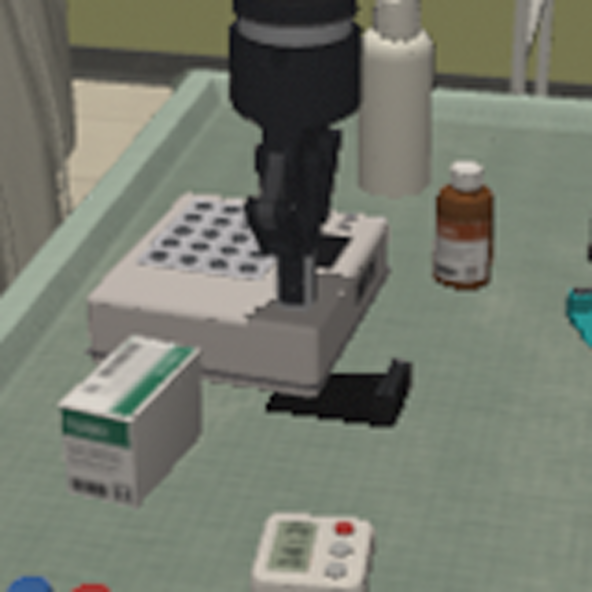

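The warmer and bystanders appear unmoved (the 0.5 px values look like odd-window artefacts). The wedge is under the foot, and the press holds at 16 N.

```bash
python3 -c "
from workcell import job_done,state
print(state()['contact_force']);print(job_done())"
```

```text
[-0.50062931  1.28394094 16.37736027]
the job is handed in; nothing more can be done
None
```

I slid the black wedge thin edge first under the front left foot, pressed on the top over that foot, and handed in after about 25 s while still pressing at 16 N.

**Pushing:** I used the nearly shut fingertips on the heel. The push force stayed near 1 N until the foot met the ramp. I then went about 2 to 3 mm further than planned, because I had already sent the next two 1 mm steps. The push peaked at about 22 N, so the wedge is firmly snug. By the 1-in-7 slope that is at most about 0.4 mm of extra lift at the foot.

**Last checks:**
- **No rocking:** going from 5 N to 16 N, the press point moved about 0.1 mm.
- **Level:** the fingertips met the top at about 64.0 to 64.3 mm, against 64 mm nominal.
- **Nothing shoved:** the side view shows the warmer's left edge, the bottle and the timer within 0.03 px of where they started. The carton and the wells read about 0.5 px, which I put down to the measuring window rather than movement. The spray bottle was not measured; it looks unmoved in the last picture.
- **Sideways force:** the first press also pushed about 8 N sideways. I eased that to under 1 N in x and about 1.5 N in y before handing in.

**Disagreement:** in all camera views the wedge looked about 10 mm shorter than its stated 92 mm. The side camera also placed things about 3 mm off from the other two. I therefore stopped the push on force, not on the computed position.

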